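# Shoot the gate bolt past its spring safety catch

## Task

Lock the gate bolt that is mounted on the oak pieces: with one fingertip hold the long thumb plate of its spring safety catch down, and while it is held down push the bolt's upright handle with the other fingertip until the bolt is fully home in the keep on the post. Then take the hand away so that the catch springs back up into its notch. Only press and push: pick nothing up, and leave the padlock, tools and other loose things where they are.

Things in the scene. Friction and masses are not known exactly. Their poses are not given: they have to be found in the camera images.
- gate_bolt: Fixed plywood board, 200 x 360 x 12 mm, with two oak pieces (tops 47 mm above the bench): the gate's rail and, past an 8 mm gap, the post. Origin: centre of the board's underside, on the bench. y: the way the bolt is shot, towards the post; z up; x across, from the bolt to the thumb plate. The bolt, a bright 16 mm square bar, slides along x = 0, its top at 70 mm.
- keep (a point): Middle of the keep on the post, the staple that the bolt enters; on the bolt's axis, 60 mm above the bench, gate_bolt's y = 116 mm. Two like staples hold the bolt on the rail at y = -95 and 60 mm; all are 30 x 22 mm with tops at 75.5 mm.
- hinge (a point): Middle of the catch's hinge pin, which runs along the bolt at gate_bolt's x = 20 mm, 74 mm above the bench. Its two lugs (10 x 7 mm, tops at 80 mm) stand at y = -72 and 0 mm.
- nose (a point): Nose of the catch, a 10 mm wide steel finger at gate_bolt's y = 30 mm that reaches from the hinge over the bolt and sits in its notch. Point: middle of its underside, 66.5 mm above the bench at rest. Its arm's top is at 80 mm at rest, about 92 mm when the plate is pressed. With the bolt home the handle stops 16 mm short of it.
- bolt: The bolt's upright handle, a flat dark steel bar with a round top, 20 mm wide across the bolt, 8 mm thick along it, from the bolt's top up to 110 mm above the bench. Origin: middle of its rear face, the face to push, 92 mm above the bench, at gate_bolt's x = -6 mm (y = -39 mm drawn, 1 mm home). Axes as gate_bolt. It moves with the bolt along +y and needs about 3 N.
- catch: The catch's thumb plate beside the bolt, a flat dark steel bar 118 mm long (along the bolt), 26 mm wide, 4 mm thick. Origin: centre of its top, at rest 92 mm above the bench at gate_bolt's x = 47 mm, y = -19 mm. Axes as gate_bolt at rest (they turn with the plate); the plate's outer edge is cocked up 10 degrees at rest. Pressed, it swings down about the hinge; a finger may slide along it.
- bolt_travel (a joint): Travel of the bolt, m: 0 to 0.0015 at the start (drawn), 0.040 at its stop, fully home. With the catch up, its nose in a notch blocks the bolt: in the first notch it cannot pass 0.0025; the second notch takes the nose, and locks the bolt, from 0.0375 to 0.040. In between, the nose rests on the bolt's top if let go.
- catch_angle (a joint): Angle of the catch, rad: 0 sprung up (nose in a notch), 0.45 pressed to its stop. The nose is clear of the bolt above about 0.24, with the plate's middle pressed down about 7 mm; at 0.36 it is about 11 mm down, at the stop 14 mm. Pressing takes about 4 N at first, 9 N near the stop; it springs back when let go.
- padlock: Bystander, to be left alone: a brass padlock 46 x 44 x 20 mm lying flat on the oak rail, beside the bolt on the side away from the thumb plate; origin at the centre of its underside.
- pencil: Bystander, to be left alone: a flat red carpenter's pencil 150 x 14 x 9 mm lying on the oak rail along its edge on the thumb-plate side (just outside the plate and 35 mm lower); origin at the centre of its underside.
- washer: Bystander, to be left alone: a steel washer 38 mm across, 5 mm thick, lying on the oak post; origin at the centre of its underside.
- hammer: Bystander, to be left alone: a hammer lying on the bench.
- spanner: Bystander, to be left alone: a spanner lying on the bench.
- oil_can: Bystander, to be left alone: a copper oil can 72 mm across with an upright spout, 165 mm high, standing on the bench; origin at the centre of its underside.
- nail_tin: Bystander, to be left alone: a tin 74 mm across and 75 mm high full of nails (their ends reach 86 mm), standing on the bench; origin at the centre of its underside.

How it is judged:
On the way, in this order (a step that is already met when the one before it is completed fails the run):
1. the bolt is pushed out of its first notch by a fingertip on the handle while a fingertip holds the thumb plate down (value of joint bolt_travel between 0.005 and 0.018 m and value of joint catch_angle above 0.2 rad and contact force between the fingers and catch above 0.5 N and contact force between the fingers and bolt above 0.3 N).
2. still so held and pushed when the bolt is nearly home (value of joint bolt_travel between 0.021 and 0.036 m and value of joint catch_angle above 0.2 rad and contact force between the fingers and catch above 0.5 N and contact force between the fingers and bolt above 0.3 N).
At the end, for the whole second after the job is handed in: The bolt is home (travel over 37 of 40 mm) and at rest, and the catch has sprung back up into its second notch (under 0.06 rad), with the hand clear (value of joint bolt_travel above 0.037 m and value of joint catch_angle below 0.06 rad and velocity of joint bolt_travel below 0.005 m/s); the robot touches nothing.
It fails at once if a loose thing on the oak pieces was shifted or lifted by more than 30 mm (distance of any of padlock, pencil, washer from where it was at the start of the episode above 0.03 m).
It fails at once if a loose thing on the bench was shifted or lifted by more than 30 mm (distance of any of hammer, spanner, oil_can, nail_tin from where it was at the start of the episode above 0.03 m).
It also fails if it takes over 48 s, if anything falls off the work surface, if the arm or the gripper's body presses on something with over 40 N, if the wrist force passes 120 N, or if a joint passes its speed limit or range.

## Robot

A 7-joint arm with a two-finger parallel gripper is mounted at the origin on the work surface. World frame = base frame: x ahead of the robot, y to its left, z up, the work surface at z = 0. Lengths are in m, angles in rad, forces in N, time in s.
With the tool pointing down it reaches from about 0.4 to 0.875 m from the base axis. Payload 19.3 kg.
Tool frame: the origin (TCP) lies midway between the tips of the shut fingers; the grasp point (between the pads) lies 19 mm behind it; z points along the fingers, y is the line along which they close (so a half turn about z gives the same grasp; the last joint's range is limited). The gripper opens to 85 mm and grips with 20 to 120 N. Pads are 22 mm wide; open, the fingers measure 114 mm over their backs; the gripper's body (76 mm by 85 mm) begins 54 mm behind the grasp point. The pads swing forward as they close: fully open they stand 13 mm farther back than shut.
Start: joints at [-1.304, 0.521, -0.036, 1.599, 0.021, 1.021, -0.113], TCP at [0.207, 0.59, 0.231] pointing down, gripper open.
Joint ranges: [-2.91, 2.91], [-0.3, 2.13], [-1.5, 1.42], [0.17, 2.43], [-1.26, 4.41], [0.16, 1.93], [-2.52, 2.52]. Speed limits (rad/s): [1.89, 1.89, 2.39, 2.39, 3.01, 3.01, 3.01].

## Interface

Orientations are given as [roll, pitch, yaw] about the fixed x, y, z axes, in that order (R = Rz(yaw) Ry(pitch) Rx(roll)).
In Python, from workcell import * gives the robot as it stands. The module is installed in compiled form; this text tells all that it offers.
- The arm moves only by the tool play_rows, never from a script. Its argument "deltas" is a list of rows, each a list of 7 numbers: the shift along the tool's x, y, z in units of 500 mm (1.0 is 500 mm), then the turn, a rotation vector about the tool's x, y, z in units of 120 degrees (1.0 is 120 degrees), then the closure, from 0 (fully open) to 1 (shut). A call has 1 to 10 rows; each row is the pose to reach, as a shift and turn from the pose commanded when the call began, along the tool's axes at that moment; what a row does not reach only later rows make up. A row lasts 1/10 s, in which the tool goes at most 50 mm and 8.59 degrees, less where a joint would pass 70% of its speed; a pose out of reach is approached as far as the arm can. A call with a number of a shift or a turn outside -1 to 1 is refused whole. A call with a gripper value outside its range is refused whole. The fingers move at their own pace and stop on an object; "newtons" is the grip in N (left out, the last holds). Time passes only in rows, so rows that repeat a pose let the fingers close. It gives the time, the measured TCP pose, the force, the opening and the grip force at its end, in the units of the state.
- observe(): the state, without advancing time (a new reading comes with each control period).
- grab_frame(name): name is "side" or "top" or "wrist"; returns the picture (400x640x3 uint8, red, green, blue); there is no depth.
- get_calibration(name): a dict with "fovy" (degrees; the focal length in pixels is half the picture's height over the tangent of half this angle, whatever the lens; pixels are square), "cx", "cy" (the principal point, pixels), "k1" (the pictures are not rectified: a ray, as slopes to the right and down, at radius r is drawn at 1 + k1 r^2 times it, then the intrinsics apply), "xyz" and "rotation" of the camera in the world. Camera axes: x right, y down, z forward; pixel columns grow to the right and rows downward; lengths in m; the calibration is good to about 2 mm. A picture is of the moment at which its call begins: read the wrist's pose just before it. get_calibration takes no time and is no camera call; for the wrist camera it gives the pose at the moment of the call.
- job_done(): hands the job in; it is judged then, once.
The state is a dict: "clock": time; "qpos": joint angles; "qd": joint speeds; "joint_efforts": joint torques, N m; "position": TCP position; "tool_rot": TCP orientation; "force": force on the tool from outside, world axes, zero at the start; "moment": the same for the moment, N m; "grip_width": finger opening in m; "finger_force": force on a finger pad.
Only numpy, scipy, OpenCV 4.12 (cv2) and the standard library are available. Lean on these libraries where they do the work, as an engineer would, in place of code of your own. Each camera call takes 0.05 s, during which the arm holds its last target. There are 200 camera calls.

## Working session

There is one attempt and no reset: what is moved stays moved. The work goes in short steps, Python scripts to look and compute and a tool call to move; the robot and the scene stay as the last step left them, time stands still between calls to the robot, and variables do not carry over. Pictures are saved under pics/ and viewed, at most 10 in all, crops included, and the job is handed in when it is done.

Besides the shell and the picture viewer there is one more tool, called after "Request:" as name(argument=value, ...), one argument or row to a line, values as JSON. play_rows: Moves the arm, as the interface text tells. Its arguments: {"type":"object","properties":{"deltas":{"type":"array"},"newtons":{"type":"number"}},"required":["deltas"]}

```bash
mkdir -p pics; python3 - <<'E'
from workcell import *
import cv2
print(observe())
for n in ["side","top","wrist"]:
    print(n,get_calibration(n))
    cv2.imwrite(f"pics/{n}0.png",cv2.cvtColor(grab_frame(n),cv2.COLOR_RGB2BGR))
a=cv2.imread("pics/top0.png");b=cv2.imread("pics/side0.png")
E
```

```text
{'clock': 0.0, 'qpos': array([-1.30422673,  0.52202834, -0.03636502,  1.60000119,  0.02120231,
        1.02113322, -0.11281013]), 'qd': array([ 0.00011382, -0.00147663,  0.00047693, -0.0007726 , -0.00077453,
       -0.00034452,  0.00111217]), 'joint_efforts': array([-1.53287678e-03, -9.27125001e+01,  1.97875321e+00, -3.69916821e+01,
        1.76579825e-02,  8.36444960e-03, -2.35725798e-05]), 'position': array([0.20642534, 0.58955604, 0.23071884]), 'tool_rot': array([-3.14040963e+00,  6.93173099e-05,  2.80483670e+00]), 'force': array([-0.03294481, -0.31138583, -0.44334505]), 'moment': array([0.0417889 , 0.03153902, 0.02454228]), 'finger_force': 0.0, 'grip_width': 0.0853487488232142}
side {'fovy': 50.26215610214694, 'cx': 317.70851548125853, 'cy': 198.4257597613797, 'k1': -0.0006765397504040305, 'xyz': array([ 0.1115571 , -0.63850438,  0.98040523]), 'rotation': array([-2.42062507,  0.01786591, -0.60220528])}
top {'fovy': 47.58631122902013, 'cx': 325.64313348607993, 'cy': 206.23336588314643, 'k1': -0.11598568296507238, 'xyz': array([ 0.29912664, -0.01804292,  1.58393232]), 'rotation': array([-2.99578118,  0.01811605, -1.59007167])}
wrist {'fovy': 65.75806534546757, 'cx': 321.3867405097211, 'cy': 198.33127527723659, 'k1': -0.05884595814735939, 'xyz': array([0.13828532, 0.61472509, 0.37362525]), 'rotation': array([2.84945028e+00, 1.96534269e-03, 1.23341561e+00])}
```

View pics/top0.png

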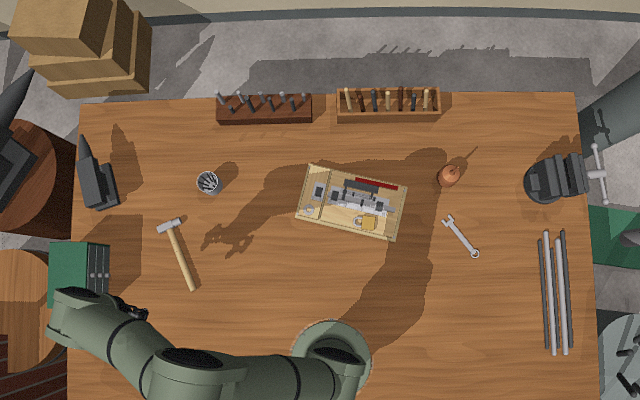

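View pics/side0.png

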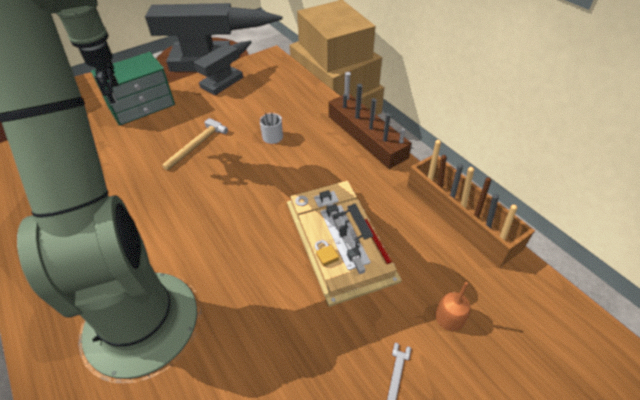

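The top view shows the board with corners near (310,163), (408,186), (394,241) and (295,218). The post is at the left, and the thumb plate and pencil are on the far side. I'll enlarge both views next.

```bash
python3 - <<'E'
import cv2,numpy as np
a=cv2.imread("pics/top0.png")[155:250,285:420];b=cv2.imread("pics/side0.png")[175:310,280:410]
a=cv2.resize(a,(800,563),interpolation=cv2.INTER_CUBIC)
b=cv2.resize(b,None,fx=4.4,fy=4.4,interpolation=cv2.INTER_CUBIC)
cv2.imwrite("pics/topc.png",a);cv2.imwrite("pics/sidec.png",b)
E
```

```text
(no output)
```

View pics/topc.png

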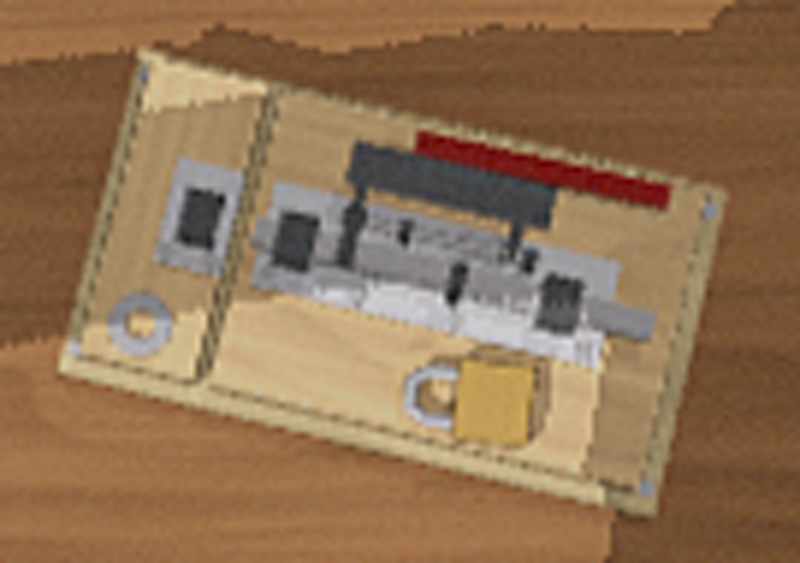

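View pics/sidec.png

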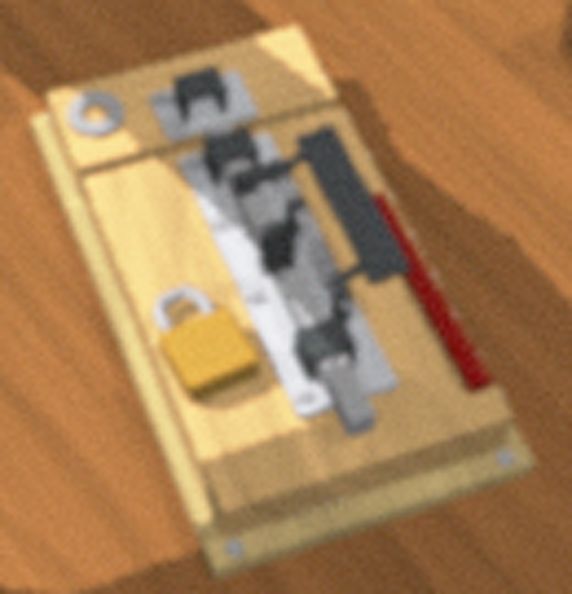

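The crops show these features:

| View | Thumb plate corners | Staple tops | Handle top |
|---|---|---|---|
| Top crop | (358,142), (556,188), (550,230), (346,183) | (201,217), (296,240), (559,303) | (458,270) |
| Side crop | (328,127), (407,265), (372,280), (298,142) | (200,85), (232,147), (327,340) | near (280,235) |

I'll fit the gate pose to both views.

```bash
cat > h.py <<'E'
from workcell import *
import numpy as np,cv2
from scipy.spatial.transform import Rotation as R
from scipy.optimize import least_squares
def proj(c,P,f_h=400):
    Rm=R.from_euler('xyz',c['rotation']).as_matrix()
    q=(np.atleast_2d(P)-c['xyz'])@Rm
    s=q[:,:2]/q[:,2:]; s=s*(1+c['k1']*(s**2).sum(1,keepdims=True))
    f=200/np.tan(np.radians(c['fovy']/2))
    return s*f+[c['cx'],c['cy']]
def gate(p,G):
    c,s=np.cos(p[3]),np.sin(p[3])
    return np.asarray(G)@np.array([[c,s,0],[-s,c,0],[0,0,1]])+p[:3]
def fit(views,p0):
    def res(p): return np.concatenate([(proj(c,gate(p,G))-uv).ravel() for c,G,uv in views])
    return least_squares(res,p0,loss='soft_l1')
c10,s10=np.cos(np.radians(10)),np.sin(np.radians(10))
def pl(a,y): return [.047+a*.013*c10,-.019+y*.059,.092+a*.013*s10]
PL=[pl(1,1),pl(1,-1),pl(-1,-1),pl(-1,1)]
ST=[[0,.116,.0755],[0,.06,.0755],[0,-.095,.0755]]
E
python3 - <<'E'
from h import *
B=[[.1,.18,.012],[.1,-.18,.012],[-.1,-.18,.012],[-.1,.18,.012]]
H=[[-.006,-.035,.108]]
t=(np.array([(358,142),(556,188),(550,230),(346,183),(203,214),(297,237),(560,299),(145,50),(728,188),(655,515),(60,373),(458,268)])+.5)/5.926+[285,155]-.5
s=(np.array([(328,127),(407,265),(372,280),(298,142),(200,85),(232,147),(327,340),(533,460),(212,550),(35,113)])+.5)/4.4+[280,175]-.5
V=[(get_calibration('top'),PL+ST+B+H,t),(get_calibration('side'),PL+ST+B[1:],s)]
r=fit(V,[.55,0,0,-.23]);print(r.x)
print(r.fun.reshape(-1,2).round(1).tolist())
for v in V: print(fit([v],r.x).x)
p=r.x
print("handle",gate(p,[[-.006,-.039,.092]]),"hover",gate(p,[[.023,-.019,.22]]),"yaw",np.pi/2+p[3])
E
```

```text
[ 0.54516313 -0.08385478  0.00198107 -0.26339995]
[[-0.3, -0.9], [0.6, -0.4], [-0.2, 0.1], [-0.1, -0.2], [-0.4, -0.3], [-0.1, -0.3], [0.3, 0.2], [-0.6, -0.5], [0.0, 0.0], [-0.1, -0.0], [-0.4, -0.8], [0.3, 1.4], [0.9, -0.9], [0.8, 0.5], [-0.6, 1.0], [-1.0, -0.7], [-0.1, -0.5], [-0.4, -0.4], [-0.4, -0.5], [0.3, 1.0], [0.4, 4.8], [-1.0, 1.0]]
[ 0.54611475 -0.08461605 -0.00741798 -0.25905358]
[ 0.55465632 -0.07293522 -0.01568766 -0.26714671]
handle [[ 0.52921584 -0.1199475   0.09398107]] hover [[ 0.56242293 -0.10818787  0.22198107]] yaw 1.3073963756822122
```

Request:
play_rows(
  deltas=[
    [-0.065, -0.062, 0, 0, 0, 0.07, 0],
    [-0.13, -0.124, 0, 0, 0, 0.14, 0],
    [-0.195, -0.186, 0, 0, 0, 0.21, 0],
    [-0.26, -0.248, 0, 0, 0, 0.28, 0],
    [-0.325, -0.31, 0, 0, 0, 0.35, 0],
    [-0.39, -0.372, 0, 0, 0, 0.42, 0],
    [-0.455, -0.434, 0, 0, 0, 0.49, 0],
    [-0.52, -0.496, 0, 0, 0, 0.56, 0],
    [-0.585, -0.558, 0, 0, 0, 0.63, 0],
    [-0.65, -0.62, 0, 0, 0, 0.7, 0],
  ],
)

```text
clock: 1.15
position: [0.4113, 0.1882, 0.2314]
tool_rot: [3.141, -0.0, 1.333]
force: [0.2, 1.5, -0.9]
grip_width: 0.0856
finger_force: 0.0
```

Request:
play_rows(
  deltas=[
    [-0.063, 0.054, 0, 0, 0, 0.003, 0.48],
    [-0.127, 0.108, -0.01, 0, 0, 0.006, 0.48],
    [-0.19, 0.161, -0.02, 0, 0, 0.009, 0.48],
    [-0.253, 0.215, -0.03, 0, 0, 0.012, 0.48],
    [-0.317, 0.269, -0.04, 0, 0, 0.015, 0.48],
    [-0.38, 0.323, -0.04, 0, 0, 0.015, 0.48],
    [-0.444, 0.376, -0.04, 0, 0, 0.015, 0.48],
    [-0.507, 0.43, -0.04, 0, 0, 0.015, 0.48],
    [-0.507, 0.43, -0.04, 0, 0, 0.015, 0.48],
    [-0.507, 0.43, -0.04, 0, 0, 0.015, 0.48],
  ],
)

```text
clock: 2.15
position: [0.5616, -0.1071, 0.2508]
tool_rot: [-3.141, 0.0, 1.305]
force: [0.1, 0.3, -0.1]
grip_width: 0.0444
finger_force: 0.0
```

```bash
python3 - <<'E'
from h import *
o=observe();print(o['clock'],o['position'],o['tool_rot'],o['grip_width'],o['force'])
c=get_calibration('wrist');print(c['xyz'],c['rotation'])
cv2.imwrite("pics/w1.png",cv2.resize(cv2.cvtColor(grab_frame('wrist'),cv2.COLOR_RGB2BGR),(800,500),interpolation=cv2.INTER_CUBIC))
p=[ 0.54516313,-0.08385478,0.00198107,-0.26339995]
print(proj(c,gate(p,PL+ST+[[-.006,-.039,.11]])).round()*1.25)
E
```

```text
2.15 [ 0.56156425 -0.10712009  0.25081022] [-3.14076975e+00  4.70810728e-04  1.30549251e+00] 0.04440278191528333 [ 0.12852012  0.27784317 -0.10669287]
[ 0.58168458 -0.03567193  0.39363083] [ 2.84872393e+00  1.96794875e-04 -2.65861217e-01]
[[451.25 153.75]
 [446.25 298.75]
 [416.25 296.25]
 [417.5  153.75]
 [371.25  50.  ]
 [372.5  126.25]
 [377.5  307.5 ]
 [365.   260.  ]]
```

View pics/w1.png

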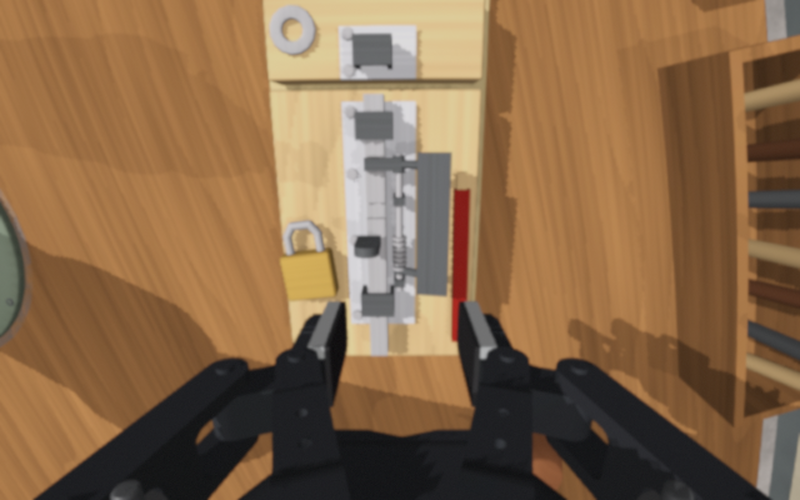

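The wrist view matches the prediction. The plate corners are at (451,154), (447,296), (418,294) and (418,153), and the staple tops are at (372,49), (374,124) and (378,302). I'll refine the fit with these and work out the approach.

```bash
python3 - <<'E'
from h import *
t=(np.array([(358,142),(556,188),(550,230),(346,183),(203,214),(297,237),(560,299)])+.5)/5.926+[285,155]-.5
s=(np.array([(328,127),(407,265),(372,280),(298,142),(200,85),(232,147),(327,340)])+.5)/4.4+[280,175]-.5
w=(np.array([(451,154),(447,296),(418,294),(418,153),(372,49),(374,124),(378,302)])+.5)/1.25-.5
G=PL+ST
V=[(get_calibration(n),G,u) for n,u in (('top',t),('side',s),('wrist',w))]
r=fit(V,[.545,-.084,0,-.263]);p=r.x;print(p, r.fun[28:].round(1))
pw=fit(V[2:],p).x;print(pw)
o=observe()
for q in (p,pw):
  Ginv=gate([0,0,0,-q[3]],o['position']-q[:3]) ; print('tcp in gate',Ginv, 'yaw err',np.pi/2+q[3]-o['tool_rot'][2])
E
```

```text
[ 0.54593854 -0.08227691 -0.00189786 -0.25959766] [ 0.5 -1.   0.2 -0.1 -1.  -0.1 -0.2 -0.4  0.4  0.9  0.1  1.7  0.3  2.4]
[ 0.54595801 -0.08186323 -0.00147554 -0.26053561]
tcp in gate [ 0.02110846 -0.01893758  0.25283812] yaw err 0.004108231099033688
tcp in gate [ 0.02121396 -0.01932251  0.2524158 ] yaw err 0.0031702805306068615
```

Request:
play_rows(
  deltas=[
    [-0.078, 0.003, 0, 0, 0, 0, 0.48],
    [-0.078, 0.003, 0.08, 0, 0, -0.001, 0.48],
    [-0.078, 0.003, 0.16, 0, 0, -0.002, 0.48],
    [-0.078, 0.003, 0.22, 0, 0, -0.002, 0.48],
    [-0.078, 0.003, 0.26, 0, 0, -0.002, 0.48],
    [-0.078, 0.003, 0.29, 0, 0, -0.002, 0.48],
    [-0.078, 0.003, 0.298, 0, 0, -0.002, 0.48],
    [-0.078, 0.003, 0.298, 0, 0, -0.002, 0.48],
  ],
)

```text
clock: 3.0
position: [0.5531, -0.1439, 0.1025]
tool_rot: [-3.141, -0.0, 1.312]
force: [0.1, -1.0, -0.2]
grip_width: 0.0444
finger_force: 0.0
```

```bash
python3 - <<'E'
from h import *
p=[0.54594,-.08208,-.0017,-.26]
o=observe();print(o['clock'],o['position'],gate([0,0,0,.26],o['position']-p[:3]),o['tool_rot'],o['grip_width'],o['force'])
w=cv2.cvtColor(grab_frame('wrist'),cv2.COLOR_RGB2BGR)
s=cv2.cvtColor(grab_frame('side'),cv2.COLOR_RGB2BGR)[180:280,290:410]
W=cv2.resize(w[50:370,120:520],(500,400));S=cv2.resize(s,(480,400),interpolation=cv2.INTER_CUBIC)[:,100:400]
cv2.imwrite("pics/w2.png",np.hstack([W,S]))
E
```

```text
3.0 [ 0.55312557 -0.14386724  0.10249394] [ 0.02282836 -0.0578633   0.10419394] [-3.14148587e+00 -1.06025195e-04  1.31205124e+00] 0.04436842339256035 [ 0.10715888 -0.9510647  -0.1510276 ]
```

View pics/w2.png

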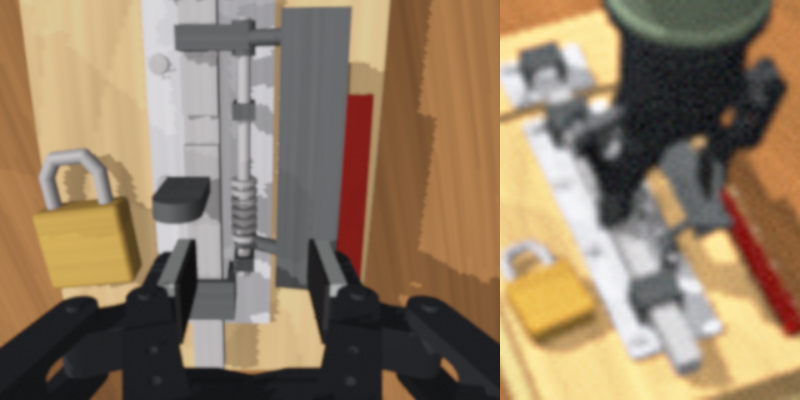

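The left finger sits behind the handle and the right finger sits over the plate. Next I press down.

Request:
play_rows(
  deltas=[
    [0, 0, 0.012, 0, 0, 0, 0.48],
    [0, 0, 0.022, 0, 0, 0, 0.48],
    [0, 0, 0.03, 0, 0, 0, 0.48],
    [0, 0, 0.034, 0, 0, 0, 0.48],
    [0, 0, 0.034, 0, 0, 0, 0.48],
    [0, 0, 0.034, 0, 0, 0, 0.48],
  ],
)

```text
clock: 3.7
position: [0.5542, -0.1446, 0.0857]
tool_rot: [3.139, -0.0, 1.311]
force: [3.4, 0.1, 6.0]
grip_width: 0.0443
finger_force: 3.2
```

Request:
play_rows(
  deltas=[
    [0, 0, 0.006, 0, 0, 0, 0.48],
    [0, 0, 0.012, 0, 0, 0, 0.48],
    [0, 0, 0.012, 0, 0, 0, 0.48],
    [0, 0, 0.012, 0, 0, 0, 0.48],
  ],
)

```text
clock: 4.1
position: [0.5556, -0.145, 0.0803]
tool_rot: [3.136, -0.0, 1.311]
force: [8.3, -2.0, 9.9]
grip_width: 0.0441
finger_force: 5.5
```

```bash
python3 - <<'E'
from h import *
p=[0.54594,-.08208,-.0017,-.26]
o=observe();print(o['clock'],gate([0,0,0,.26],o['position']-p[:3]),o['tool_rot'],o['grip_width'],o['force'])
w=cv2.cvtColor(grab_frame('wrist'),cv2.COLOR_RGB2BGR)
cv2.imwrite("pics/w3.png",cv2.resize(w[50:370,160:480],(600,600)))
E
```

```text
4.1 [ 0.02546616 -0.05834307  0.08204456] [ 3.13615400e+00 -1.71940992e-05  1.31132089e+00] 0.04411279043710916 [ 8.330362   -1.97050717  9.89798481]
```

View pics/w3.png

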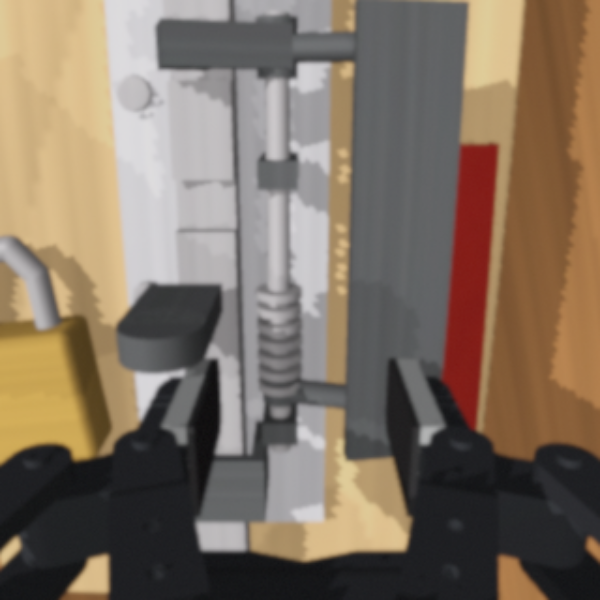

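The nose is lifted clear of the bolt and the plate is down. Now I push the handle, starting gently.

Request:
play_rows(
  deltas=[
    [0.008, 0, 0.001, 0, 0, 0, 0.48],
    [0.014, 0, 0.001, 0, 0, 0, 0.48],
    [0.019, 0, 0.001, 0, 0, 0, 0.48],
    [0.024, 0, 0.001, 0, 0, 0, 0.48],
    [0.029, 0, 0.001, 0, 0, 0, 0.48],
    [0.034, 0, 0.001, 0, 0, 0, 0.48],
    [0.038, 0, 0.001, 0, 0, 0, 0.48],
  ],
)

```text
clock: 4.85
position: [0.5588, -0.1279, 0.0795]
tool_rot: [3.139, 0.002, 1.31]
force: [1.0, -8.9, 9.7]
grip_width: 0.0443
finger_force: 5.9
```

```bash
cat > st.py <<'E'
from h import *
p=[0.54594,-.08208,-.0017,-.26]
o=observe();print(o['clock'],gate([0,0,0,.26],o['position']-p[:3]),o['tool_rot'],o['grip_width'],'F gate',gate([0,0,0,.26],o['force']))
E
python3 st.py
```

```text
4.85 [ 0.02419016 -0.04098681  0.08117672] [3.13851127e+00 1.68230944e-03 1.30991185e+00] 0.04429314462673696 F gate [ 3.20942601 -8.32145007  9.67998722]
```

Request:
play_rows(
  deltas=[
    [0.008, 0, 0, 0, 0, 0, 0.48],
    [0.016, 0, 0, 0, 0, 0, 0.48],
    [0.024, 0, 0, 0, 0, 0, 0.48],
  ],
)

```text
clock: 5.15
position: [0.5619, -0.1164, 0.0795]
tool_rot: [3.138, 0.002, 1.31]
force: [1.1, -10.0, 9.6]
grip_width: 0.0444
finger_force: 5.9
```

```bash
cat >> st.py <<'E'
import sys
w=cv2.cvtColor(grab_frame('wrist'),cv2.COLOR_RGB2BGR)
cv2.imwrite(sys.argv[1],cv2.resize(w[50:370,160:480],(600,600)))
E
python3 st.py pics/w4.png
```

```text
5.15 [ 0.02420218 -0.02907338  0.0811819 ] [3.13849409e+00 1.72903602e-03 1.30972003e+00] 0.04441339144232526 F gate [ 3.65181123 -9.4134484   9.64045212]
```

View pics/w4.png

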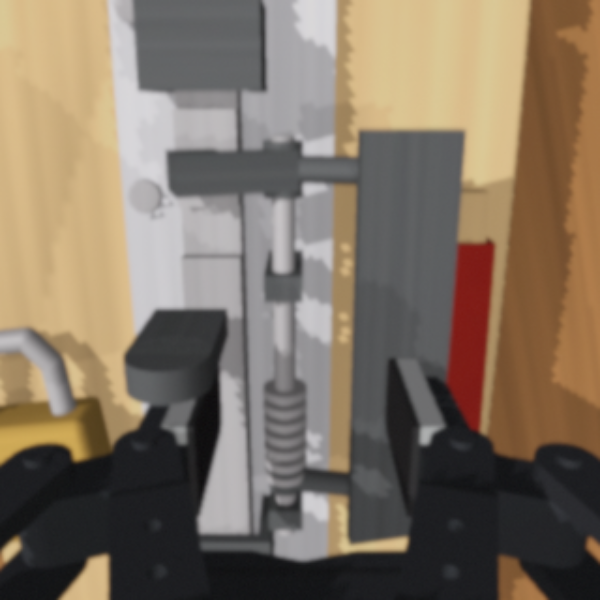

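The bolt is moving with the finger and the nose stays clear, so I keep going.

Request:
play_rows(
  deltas=[
    [0.008, 0, 0, 0, 0, 0, 0.48],
    [0.016, 0, 0, 0, 0, 0, 0.48],
    [0.022, 0, 0, 0, 0, 0, 0.48],
    [0.028, 0, 0, 0, 0, 0, 0.48],
    [0.032, 0, 0, 0, 0, 0, 0.48],
  ],
)

```text
clock: 5.7
position: [0.566, -0.1008, 0.0794]
tool_rot: [3.139, 0.002, 1.31]
force: [0.9, -10.3, 9.2]
grip_width: 0.0444
finger_force: 5.8
```

```bash
python3 st.py pics/w5.png
```

```text
5.7 [ 0.0242014  -0.01289391  0.08114664] [3.13857536e+00 1.55219657e-03 1.30999280e+00] 0.044396309028194546 F gate [ 3.549286   -9.67781119  9.218908  ]
```

Request:
play_rows(
  deltas=[
    [0.004, 0, 0, 0, 0, 0, 0.48],
    [0.008, 0, 0, 0, 0, 0, 0.48],
    [0.011, 0, 0, 0, 0, 0, 0.48],
    [0.011, 0, 0, 0, 0, 0, 0.48],
  ],
)

```text
clock: 6.15
position: [0.5663, -0.0993, 0.0795]
tool_rot: [3.138, 0.006, 1.308]
force: [-5.1, -28.4, 10.5]
grip_width: 0.0442
finger_force: 17.9
```

```bash
python3 st.py pics/w6.png
```

```text
6.15 [ 0.02411701 -0.01144411  0.08118429] [3.13845192 0.0058926  1.30784807] 0.044155992710611 F gate [  2.42009009 -28.75884555  10.5358268 ]
```

The force rises to 28 N at the expected stop, so the bolt is home. I ease off the push and lift straight up.

Request:
play_rows(
  deltas=[
    [-0.007, 0, 0, 0, 0, 0, 0.48],
    [-0.007, 0, -0.02, 0, 0, 0, 0.48],
    [-0.009, 0, -0.05, 0, 0, 0, 0.48],
    [-0.012, 0, -0.1, 0, 0, 0, 0.48],
    [-0.012, 0, -0.18, 0, 0, 0, 0.48],
    [-0.012, 0, -0.26, 0, 0, 0, 0.48],
    [-0.012, 0, -0.3, 0, 0, 0, 0.48],
    [-0.012, 0, -0.3, 0, 0, 0, 0.48],
  ],
)

```text
clock: 7.0
position: [0.5662, -0.0996, 0.2316]
tool_rot: [3.137, -0.001, 1.312]
force: [0.1, -0.1, -0.8]
grip_width: 0.0445
finger_force: 0.0
```

```bash
python3 st.py pics/w7.png
```

```text
7.0 [ 0.02405322 -0.01168671  0.23328951] [ 3.13732942e+00 -1.30635169e-03  1.31151595e+00] 0.044499949237075044 F gate [ 0.14088965 -0.11332095 -0.76067473]
```

View pics/w7.png

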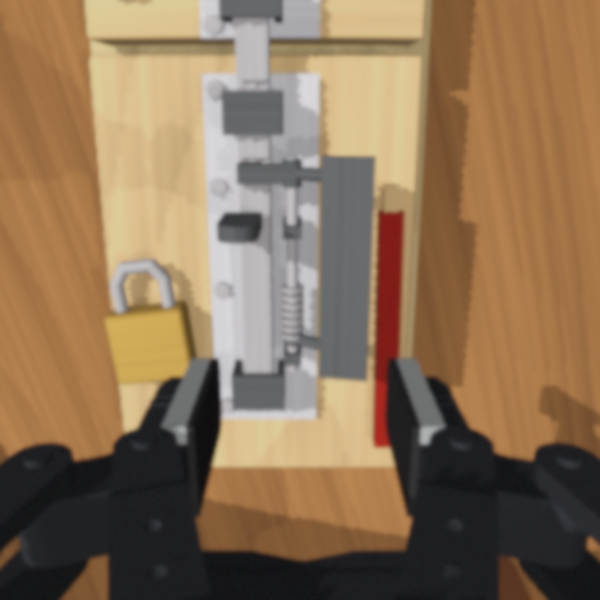

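The bolt bridges the gap into the keep. The plate corners read about (374,157), (366,379), (320,376) and (320,156), so I'll compare them with the sprung-up position.

```bash
python3 - <<'E'
from h import *
p=[0.54594,-.08208,-.0017,-.26]
c=get_calibration('wrist');f=lambda G:((proj(c,gate(p,G))-[160,50])*1.875).round().tolist()
for th in (0,.06,.15,.24):
  cs,sn=np.cos(th),np.sin(th)
  print(th,f([[.02+(x-.02)*cs+(z-.074)*sn,y,.074+(z-.074)*cs-(x-.02)*sn] for x,y,z in PL]))
for t in (.036,.0375,.04): print(t,f([[-.016,-.039+t,.107],[.004,-.039+t,.107]]))
E
```

```text
0 [[377.0, 154.0], [369.0, 379.0], [321.0, 376.0], [323.0, 153.0]]
0.06 [[379.0, 154.0], [371.0, 377.0], [323.0, 375.0], [325.0, 153.0]]
0.15 [[381.0, 153.0], [373.0, 374.0], [325.0, 374.0], [328.0, 153.0]]
0.24 [[382.0, 152.0], [374.0, 371.0], [327.0, 373.0], [330.0, 153.0]]
0.036 [[218.0, 248.0], [260.0, 248.0]]
0.0375 [[218.0, 245.0], [260.0, 245.0]]
0.04 [[218.0, 240.0], [260.0, 240.0]]
```

The plate matches angle 0, and the handle's rear edge (about row 240) matches full travel. I'm handing it in.

```bash
python3 -c "
from workcell import *
print(job_done())"
```

```text
the job is handed in; nothing more can be done
None
```

The bolt is fully home in the keep, the catch looks sprung back up into its second notch, and the hand is clear. I handed the job in at about 7 s; no verdict came back.

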